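Lock a levelling jack with its jam nut

ROBOT

A 6-joint arm with a two-finger parallel gripper is mounted at the origin on the work surface. World frame = base frame: x ahead of the robot, y to its left, z up, the work surface at z = 0. Lengths are in m, angles in degrees, forces in N, time in s.
With the tool pointing down it reaches from about 0.25 to 0.725 m from the base axis. Payload 9.7 kg.
Tool frame: the origin (TCP) lies midway between the tips of the shut fingers; the grasp point (between the pads) lies bot.grasp_offset behind it (bot.grasp_offset is the distance from the TCP to the grasp point, in m); x points along the fingers, y is the direction in which the jaws open and shut, and the axes are right-handed (so a half turn about x gives the same grasp; the last joint's range is limited). The gripper opens to 85 mm and grips with 20 to 120 N. Pads are 22 mm wide; open, the fingers measure 114 mm over their backs; the gripper's body (76 mm by 85 mm) begins 54 mm behind the grasp point. The pads swing forward as they close: fully open they stand 13 mm farther back than shut.
Start: joints at [73.854, 4.979, 10.078, 95.1, 0, 90], TCP at [0.153, 0.528, 0.231] pointing down, gripper open.
Joint ranges: [-179.16, 179.16], [-48.56, 103.87], [-65.8, 70.77], [-126.05, 130.52], [-82.76, 87.17], [-180, 180]. Speed limits (degrees/s): [127.2, 127.2, 147.25, 180, 180, 180].

INTERFACE

Orientations are given as [roll, pitch, yaw] about the fixed x, y, z axes, in that order (R = Rz(yaw) Ry(pitch) Rx(roll)).
In Python, from workcell import status, camera, bot gives the robot as it stands.
- The arm moves only by the shell command python3 -m jog 'ROWS' [OPENING] [FORCE]. ROWS is text: rows parted by semicolons, each of 4 numbers parted by spaces: the shift along the tool's x, y, z in mm, then the turn about the tool's x in degrees. A call has exactly 8 rows; each row is the pose to reach, as a shift and turn from the pose commanded when the call began, along the tool's axes at that moment; what a row does not reach only later rows make up. A row lasts 1/8 s, in which the tool goes at most 62.5 mm and 10.7 degrees, less where a joint would pass 70% of its speed; a pose out of reach is approached as far as the arm can. A call with a gripper value outside its range is refused whole. OPENING is the opening, from 0 (shut) to 1 (fully open), set as the call begins (- or left out, the last holds). The fingers move at their own pace and stop on an object; FORCE is the grip in N (left out, the last holds). Time passes only in rows, so rows that repeat a pose let the fingers close, or fill a call up. It gives the time, the measured TCP pose, the force and the opening at its end, in the units of the state.
- status.get_obs(): the state, without advancing time (a new reading comes with each control period).
- camera(name): name is "side" or "top" or "wrist"; returns a dict with "color" (400x640x3 uint8, red, green, blue), "vfov" (degrees; the focal length in pixels is half the picture's height over the tangent of half this angle, whatever the lens; pixels are square), "cx", "cy" (the principal point, pixels), "rvec" (rotation vector, rad) and "tvec" (3), from world to camera coordinates, as OpenCV has them. Camera axes: x right, y down, z forward; pixel columns grow to the right and rows downward; lengths in m; the calibration is good to about 2 mm. A picture is of the moment at which its call begins. There is no depth.
- bot.job_done(): hands the job in, once; it reports no verdict.
The state is a dict: "time": time; "q": joint angles; "qd": joint speeds; "joint_efforts": joint torques, N m; "ee_pos": TCP position; "tcp_rot": TCP orientation; "wrist_force": force on the tool from outside, world axes, zero at the start; "torque": the same for the moment, N m; "opening": finger opening in m.
Only numpy, scipy, OpenCV 4.12 (cv2) and the standard library are available. Lean on these libraries where they do the work, as an engineer would, in place of code of your own. Each camera call takes 0.05 s, during which the arm holds its last target. There are 200 camera calls.

TASK

The levelling jack's screw is already at its right setting and must stay there. Fit the slotted key down over the tang on top of the screw, its arm lying on the rest beside the peg so that the screw cannot turn along, and let go of it; then with the fingers push the jam nut's handle clockwise (seen from above) until you feel the nut bite, and pull it up firmly with about 13 N at the grip (at least 10, never over 20), held for half a second. Then let go, leave the key in place on the screw and leave the other things alone.

Things in the scene. Friction and masses are not known exactly. Their poses are not given: they have to be found in the camera images.
- bracket: Fixed aluminium bracket. Origin: underside of its base, on the upright screw axis; x points to the arm rest, z up. Base 180 x 100 x 8 mm (x -55 to 125). Block 50 x 50 mm round the axis up to z 44 mm, washer to 47, hexagon jam nut (36 mm over corners) to 58, screw flange (40 mm across) 64 to 70, tang to 82. Its place and yaw (within 20 degrees) vary.
- screw_head (a point): Centre of the flat top of the screw's flange, on the screw axis, 70 mm above the table; its axes turn with the screw and agree with the bracket's at the start. From here rises the tang: 9 mm (x) x 34 mm (y) x 12 mm high. The key's underside comes to rest on this flange.
- key_rest (a point): Top of the pillar, 105 mm from the axis along the bracket's x, 70 mm above the table (level with the flange), 16 mm (x) x 52 mm (y -22 to 30). A fixed peg, 10 mm thick, 19 mm high, stands on it 13.5 mm to -y of this point. The key's arm goes over this point, 2.5 mm of air to the peg; the nut's drag then swings screw and key a few degrees clockwise until the arm leans on the peg.
- screw (a joint): Turn of the adjusting screw in rad, 0 at its right setting (at the start), positive clockwise from above. It turns easily (0.06 N m), more easily than the jam nut turns on it (0.15 N m), so without the key it is carried along with the nut. It should end within 0.2 of 0.
- washer (a joint): Strain of the washer under the jam nut, in rad of nut turning beyond its bite: 0 until the nut bites; about 0.038 under 10 N at the grip, 0.057 under 13 N, 0.093 under 20 N. Let go, it springs back to about 0.017 and stays: the nut is locked. The strain works against the screw.
- lever: Handle of the jam nut: 10 mm rod from the nut outward, ending in an upright black grip. Origin on the screw axis at table height, x along the rod outward. Starts on the robot's side; turns about the screw axis; clockwise from above tightens. The nut bites, unseen, 0.3 to 1.3 rad from the start. Before, the grip moves at about 2 N and stays where left; at the bite the force needed rises to 3 N, then by about 2.2 N per mm.
- lever_grip (a point): Middle of the upright black grip at the end of the handle, 82 mm from the screw axis and 72 mm above the table; the grip is a cylinder of 18 mm diameter and 44 mm height (50 to 94 mm above the table).
- key_grip (a point): Centre of the upright grip fin of the loose steel slotted key (0.15 to 0.3 kg): fin 40 mm long (x) x 12 mm thick (y) x 30 mm high, on the key's arm; 25 mm above the key's underside and 46 mm from the slot's middle along the key's x. Axes as key_slot. The key starts flat on the table, right way up, left or right of the bracket.
- key_slot (a point): Middle of the slot in the key, in the plane of its underside; x along the arm away from the slot, y along the slot, z up. The slot goes right through: 11.5 mm (x) x 37 mm (y) in a head 28 x 52 x 14 mm. The arm, 12 mm wide and 10 mm high, starts at the head and ends at x 120 mm, flush with the underside. Fitted: this point lies on screw_head and x points to the arm rest.
- ring_spanner: Bystander: flat steel spanner 152 mm long with a round ring and no fin, lying flat on the table; origin under the ring.
- bolt: Bystander: dark steel bolt standing on its head, 45 mm high.
- parts_tray: Bystander: orange parts tray 60 x 130 x 30 mm beyond the bracket.
- spool: Bystander: grey filament spool lying flat, 104 mm wide, 42 mm high.
- screwdriver: Bystander: screwdriver lying on the table.
- jar: Bystander: open blue cup, 68 mm wide, 70 mm high.
- caliper: Bystander: caliper lying on the table, 160 mm long.
Not all that is in view belongs to the job. Of the things that look like the part that bears key_grip, the smallest one is meant. Leave any orange look-alike of the bracket alone.

How it is judged:
By the outcome, as a careful person would: the job done as asked, in the order asked, and still so for the second after the job is handed in, with the robot touching nothing.
It also fails if it takes over 72 s, if anything falls off the work surface, if the arm or the gripper's body presses on something with over 40 N, if the wrist force passes 120 N, or if a joint passes its speed limit or range.

## Working session

There is one attempt and no reset: what is moved stays moved. The work goes in short steps, Python scripts to look and compute and a shell command to move; the robot and the scene stay as the last step left them, time stands still between calls to the robot, and variables do not carry over. Pictures are saved under pics/ and viewed, about 8 in all and at most 12, crops included, and the job is handed in when it is done.

```bash
mkdir -p pics; ls; cat > h.py <<'E'
import numpy as np, cv2
from workcell import status, camera, bot
from scipy.spatial.transform import Rotation as R
def save(name,fn):
    c=camera(name); cv2.imwrite('pics/'+fn+'.png',c['color'][:,:,::-1]); np.save('pics/'+fn+'.npy',c,allow_pickle=True); return c
def load(fn): return np.load('pics/'+fn+'.npy',allow_pickle=True).item()
def K(c):
    f=200/np.tan(np.radians(c['vfov'])/2); return np.array([[f,0,c['cx']],[0,f,c['cy']],[0,0,1.]])
def ray(c,uv):
    Rm=cv2.Rodrigues(np.array(c['rvec'],float))[0]; t=np.array(c['tvec'],float).ravel()
    d=Rm.T@np.linalg.inv(K(c))@np.array([uv[0],uv[1],1.]); return -Rm.T@t,d
def onz(c,uv,z):
    o,d=ray(c,uv); return o+d*(z-o[2])/d[2]
def proj(c,p): return cv2.projectPoints(np.array(p,float).reshape(-1,3),np.array(c['rvec'],float),np.array(c['tvec'],float),K(c),None)[0].reshape(-1,2)
def tool():
    s=status.get_obs(); return np.array(s['ee_pos']),R.from_euler('xyz',s['tcp_rot'],degrees=True).as_matrix(),s
E
python3 - <<'E'
from h import *
p,Rm,s=tool(); print(s, Rm.round(3), bot.grasp_offset)
for n in ['top','side']:
    c=save(n,n+'0'); print(n,c['vfov'],c['cx'],c['cy'],ray(c,(320,200)), {k:v for k,v in c.items() if k not in('color',)})
a=np.hstack([load('top0')['color'],load('side0')['color']])
E
```

```text
pics
{'time': 0.0, 'q': array([7.38540638e+01, 5.01162592e+00, 1.00342616e+01, 9.50994956e+01,
       8.54788135e-04, 9.00005940e+01]), 'qd': array([-0.01064467, -0.02190571,  0.10136762,  0.00256348, -0.01215974,
       -0.03640854]), 'joint_efforts': array([-4.09266559e-04, -5.20389318e+01,  4.64801967e+01,  1.63892732e-02,
       -1.08383322e-04, -1.39498491e-05]), 'ee_pos': array([0.15287878, 0.52808685, 0.2305763 ]), 'tcp_rot': array([ -90.63658717,   89.92313531, -106.78311793]), 'wrist_force': array([ 0.59585641, -0.89368623, -0.08474909]), 'torque': array([-0.04245861, -0.04019349, -0.00886886]), 'opening': 0.08558184221019377} [[-0.     0.278  0.961]
 [-0.001  0.961 -0.278]
 [-1.    -0.001 -0.   ]] 0.0187
top 48.551695579317816 312.8761527688584 196.9611241659163 (array([0.26700691, 0.00935292, 1.18159482]), array([ 0.19076818, -0.02964096, -0.98134293])) {'vfov': 48.551695579317816, 'cx': 312.8761527688584, 'cy': 196.9611241659163, 'rvec': array([ 2.01659831, -2.21479352,  0.2186058 ]), 'tvec': array([0.03933052, 0.49525073, 1.10486484])}
side 56.33417343840691 324.1616312026855 199.97332589938614 (array([-0.11183953, -0.63072285,  0.61946421]), array([ 0.57869203,  0.62493261, -0.52411726])) {'vfov': 56.33417343840691, 'cx': 324.1616312026855, 'cy': 199.97332589938614, 'rvec': array([ 2.00157859, -0.79979537,  0.44670958]), 'tvec': array([-0.35344428,  0.24771429,  0.7795961 ])}
```

View pics/top0.png

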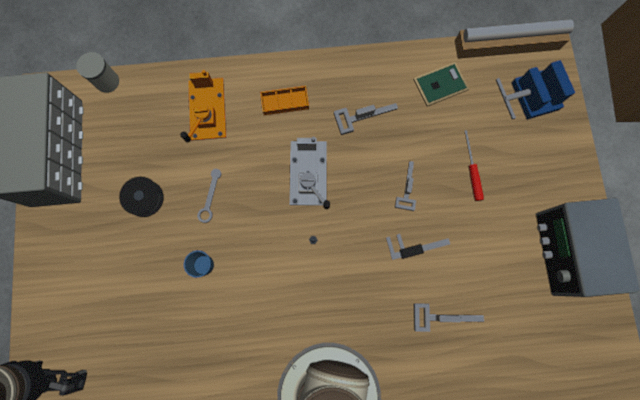

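View pics/side0.png

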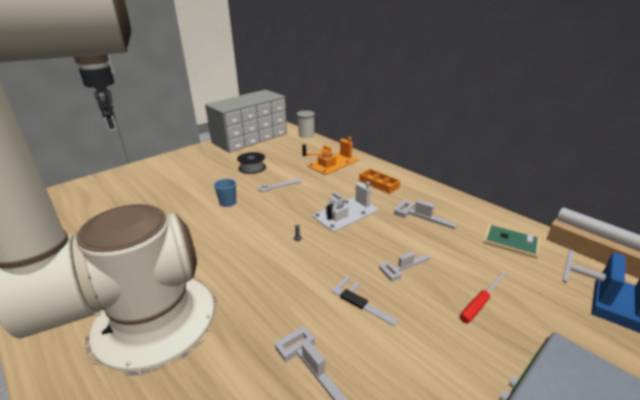

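The top view shows three keys. The smallest is at (407,185) with its head at (405,204) and its arm pointing up the picture. The bracket is at (308,173), its rest at (306,145) and the lever grip at (326,205). I'll measure these on an enlarged crop.

```bash
python3 - <<'E'
from h import *
c=load('top0'); im=c['color']
crop=im[130:220,280:430][:,:,::-1]
cv2.imwrite('pics/crop1.png',cv2.resize(crop,None,fx=5.3,fy=5.3,interpolation=cv2.INTER_CUBIC))
hsv=cv2.cvtColor(im,cv2.COLOR_RGB2HSV)
m=(hsv[:,:,1]<60).astype(np.uint8)*255
n,l,st,ce=cv2.connectedComponentsWithStats(m)
for i in range(1,n):
    x,y,w,h,a=st[i]
    if 60<a<4000 and 60<y<330 and 100<x<500:
        pts=np.argwhere(l==i)[:,::-1].astype(np.float32); r=cv2.minAreaRect(pts)
        b=np.array([onz(c,p,0.008)[:2] for p in cv2.boxPoints(r)])
        print(st[i],'box',b.round(3).tolist(), 'sides',np.linalg.norm(b[0]-b[1]).round(3),np.linalg.norm(b[1]-b[2]).round(3))
E
```

```text
[449  68   9  12  70] box [[0.838, -0.428], [0.845, -0.444], [0.813, -0.453], [0.806, -0.437]] sides 0.017 0.033
[496  78  35  41 337] box [[0.799, -0.557], [0.824, -0.636], [0.699, -0.66], [0.675, -0.582]] sides 0.083 0.127
[334 103  64  32 691] box [[0.747, -0.087], [0.782, -0.263], [0.709, -0.273], [0.674, -0.099]] sides 0.18 0.074
[464 130  10  34  89] box [[0.654, -0.443], [0.655, -0.452], [0.559, -0.456], [0.558, -0.447]] sides 0.008 0.096
[ 289  136   41   73 2485] box [[0.684, 0.042], [0.673, -0.068], [0.471, -0.048], [0.481, 0.059]] sides 0.111 0.203
[395 161  21  50 405] box [[0.584, -0.241], [0.579, -0.296], [0.444, -0.277], [0.449, -0.224]] sides 0.055 0.136
[197 168  25  55 395] box [[0.473, 0.312], [0.615, 0.259], [0.598, 0.221], [0.457, 0.275]] sides 0.152 0.041
[ 120  177   43   40 1261] box [[0.535, 0.529], [0.627, 0.481], [0.565, 0.38], [0.475, 0.429]] sides 0.103 0.119
[386 234  64  26 585] box [[0.38, -0.189], [0.404, -0.35], [0.341, -0.356], [0.317, -0.197]] sides 0.163 0.064
[414 303  70  29 757] box [[0.204, -0.241], [0.187, -0.417], [0.119, -0.406], [0.135, -0.231]] sides 0.177 0.069
```

View pics/crop1.png

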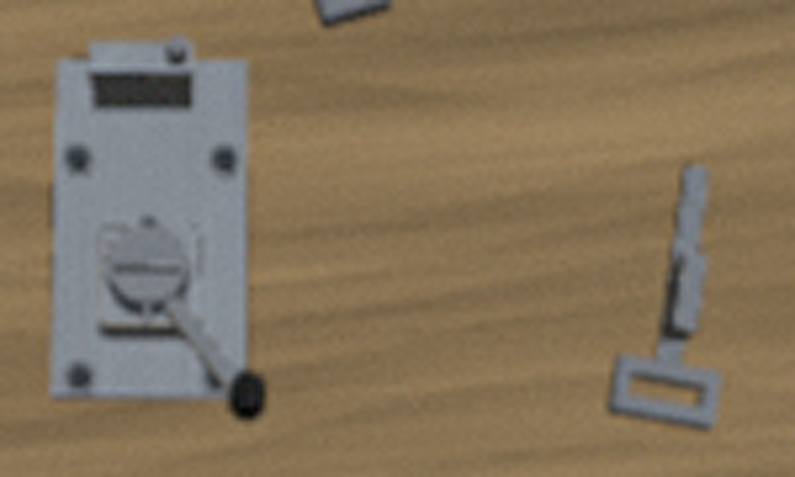

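```bash
python3 - <<'E'
from h import *
c=load('top0'); f=lambda u,v,z: onz(c,(280+(u+.5)/5.3-.5,130+(v+.5)/5.3-.5),z)[:2]
B=np.array([f(57,60,.008),f(247,60,.008),f(246,397,.008),f(50,397,.008)])
print('base',B.round(4).tolist(),[np.linalg.norm(B[i]-B[(i+1)%4]).round(4) for i in range(4)])
ax=(B[0]+B[1]-B[2]-B[3])/2; ax/=np.linalg.norm(ax); cen=B.mean(0)
print('yaw',np.degrees(np.arctan2(ax[1],ax[0])), 'axis from base',cen-ax*.035,'from flange',f(148,268,.07),'rest',f(140,53,.07),'peg',f(176,48,.089))
print('grip',f(247,390,.094))
H=np.array([f(620,355,.014),f(718,372,.014),f(710,428,.014),f(608,410,.014)])
print('head',[np.linalg.norm(H[i]-H[(i+1)%4]).round(4) for i in range(4)])
print('slot',H.mean(0),f(664,390,.007))
e=f(695,165,.010); s=H.mean(0); d=e-s; print('end',e,np.linalg.norm(d),np.degrees(np.arctan2(d[1],d[0])))
w=H[1]-H[0]+H[2]-H[3]; print('yaw head', np.degrees(np.arctan2(w[1],w[0]))+90)
t=f(690,250,.04),f(687,333,.04);print('fin',t,)
u=d/np.linalg.norm(d);print('key grip est',s+.046*u)
E
```

```text
base [[0.669, 0.0397], [0.6597, -0.0593], [0.4813, -0.041], [0.4907, 0.0581]] [np.float64(0.0994), np.float64(0.1792), np.float64(0.0995), np.float64(0.1793)]
yaw -5.8688903562056645 axis from base [0.54036532 0.00295942] from flange [0.53799929 0.00279591] rest [ 0.64753714 -0.00319048] peg [ 0.64191815 -0.02067713]
grip [ 0.46893044 -0.03811697]
head [np.float64(0.05), np.float64(0.0292), np.float64(0.0518), np.float64(0.0292)]
slot [ 0.46341983 -0.25116938] [ 0.4651991  -0.25282832]
end [ 0.58054334 -0.28397159] 0.1216301852689008 -15.645707722099923
yaw head -15.561874543812337
fin (array([ 0.52903469, -0.26794383]), array([ 0.48710736, -0.26067739]))
key grip est [ 0.50771542 -0.26357503]
```

Everything is consistent: base 179×99.5 mm, lever arm 82 mm, key length 121.6 mm. The jaws are already almost aligned with the key, so I'm moving above it.

```bash
python3 -m jog '0 -40 34 0; 0 -90 76 0; 20 -140 118 0; 40 -190 161 0; 60 -240 203 0; 80 -290 245 0; 80 -340 288 0; 80 -390 330 0' 1 40
python3 -m jog '0 -50 42 0; 10 -100 84 0; 20 -150 127 0; 20 -200 170 0; 20 -240 205 0; 20 -272 231 0; 20 -272 231 -0.5; 20 -272 231 -0.5'
python3 - <<'E'
from h import *
p,Rm,s=tool(); print(p,Rm.round(4).tolist(),s['time'])
c=save('wrist','w1'); print(ray(c,(c['cx'],c['cy'])))
print(proj(c,[[.508,-.2636,.04],[.463,-.251,.014],[.58,-.284,.01]]))
E
```

```text
time: 1.1
ee_pos: [0.3486, 0.089, 0.1516]
tcp_rot: [80.6, 90.0, 64.4]
wrist_force: [1.1, 1.2, 0.4]
opening: 0.0853
time: 2.1
ee_pos: [0.4943, -0.2343, 0.1316]
tcp_rot: [162.1, 89.9, 146.5]
wrist_force: [-0.4, -0.8, 0.3]
opening: 0.0856
[ 0.49434738 -0.23427649  0.13158195] [[-0.0012, 0.27, 0.9629], [0.0008, 0.9629, -0.27], [-1.0, 0.0004, -0.0013]] 2.1
(array([ 0.42998028, -0.21697881,  0.27381638]), array([ 0.25261692, -0.07181796, -0.96489734]))
[[285.97823247 235.95377681]
 [287.59075619 166.1580713 ]
 [291.10384574 305.06325291]]
```

View pics/w1.png

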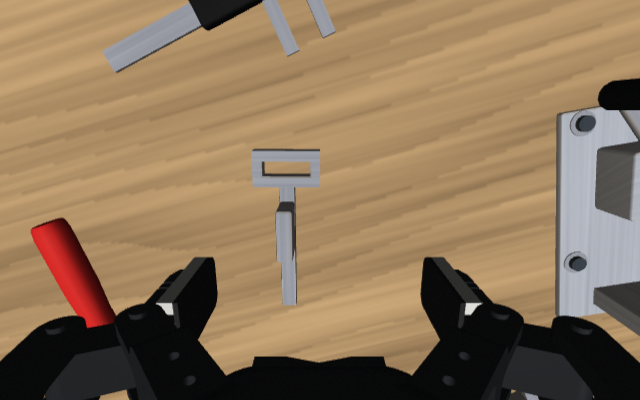

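The wrist view shows the key with its head at (286,168), fin at (285,234) and arm end at (290,303). All are within 3 px of my predictions, so I'll refine the numbers.

```bash
python3 - <<'E'
from h import *
c=load('w1'); p,Rm,s=tool(); im=c['color']
hsv=cv2.cvtColor(im,cv2.COLOR_RGB2HSV)
m=(hsv[:,:,1]<60).astype(np.uint8); n,l,st,ce=cv2.connectedComponentsWithStats(m)
k=l==l[182,286]; ys,xs=np.where(k); print(st[l[182,286]])
hd=k&(np.arange(400)[:,None]<187); pts=np.argwhere(hd)[:,::-1].astype(np.float32)
r=cv2.minAreaRect(pts); b=np.array([onz(c,q,.012)[:2] for q in cv2.boxPoints(r)]); print(r,b, np.linalg.norm(b[0]-b[1]),np.linalg.norm(b[1]-b[2]))
for v in (270,280,290,300): print(v,xs[ys==v].min(),xs[ys==v].max())
h=onz(c,(287,168),.014); e=onz(c,(289.5,304),.005); d=(e-h)[:2]
print(h,e,np.linalg.norm(d),np.degrees(np.arctan2(d[1],d[0])))
hole=(~k)&(np.arange(400)[:,None]>158)&(np.arange(400)[:,None]<180)&(np.arange(640)>258)&(np.arange(640)<315); y2,x2=np.where(hole); hc=onz(c,(x2.mean(),y2.mean()),.008);print('hole',hc)
u=d/np.linalg.norm(d); g=h[:2]+.046*u; print('grip',g, onz(c,(285,233),.04))
print('move', Rm.T@(np.array([g[0],g[1],.011])-p))
E
```

```text
[ 251  150   69  156 3962]
((285.0, 168.0), (36.0, 68.0), 90.0) [[ 0.44399389 -0.27434924]
 [ 0.45789335 -0.22474782]
 [ 0.48472461 -0.23226055]
 [ 0.47043964 -0.28325851]] 0.05151209620232018 0.02786319497377672
270 282 295
280 282 296
290 282 296
300 283 296
[ 0.46422964 -0.25184708  0.014     ] [ 0.58145278 -0.28632458  0.005     ] 0.12218822670436334 -16.38958604965108
hole [ 0.46454725 -0.2528145   0.008     ]
grip [ 0.50836044 -0.26482677] [ 0.50564123 -0.2636136   0.04      ]
move [ 0.12088858 -0.02607243  0.02187003]
```

```bash
python3 -m jog '0 -26 21.5 0.3; 40 -26 21.5 0.3; 80 -26 21.5 0.3; 105 -26 21.5 0.3; 118 -26 21.5 0.3; 120 -26 21.5 0.3; 120 -26 21.5 0.3; 120 -26 21.5 0.3'
python3 -m jog '0 0 0 0;0 0 0 0;0 0 0 0;0 0 0 0;0 0 0 0;0 0 0 0;0 0 0 0;0 0 0 0' 0 50
python3 -m jog '-20 0 0 0;-50 0 0 0;-80 0 0 0;-110 0 0 0;-130 0 0 0;-140 0 0 0;-140 0 0 0;-140 0 0 0'
python3 - <<'E'
from h import *
p,Rm,s=tool(); print(p,Rm.round(4).tolist(),s['time'],s['opening'])
c=save('wrist','w2')
E
```

```text
time: 3.15
ee_pos: [0.5091, -0.2656, 0.0133]
tcp_rot: [-11.3, 89.9, -27.2]
wrist_force: [0.2, -0.3, -0.1]
opening: 0.0858
time: 4.15
ee_pos: [0.5085, -0.2655, 0.0122]
tcp_rot: [-39.6, 90.0, -55.6]
wrist_force: [-0.0, -0.8, 1.3]
opening: 0.0111
time: 5.15
ee_pos: [0.5081, -0.2652, 0.1509]
tcp_rot: [168.2, 89.9, 152.2]
wrist_force: [-0.1, -0.6, -1.8]
opening: 0.0111
[ 0.50811358 -0.26515453  0.15087822] [[-0.0015, 0.2747, 0.9615], [0.0008, 0.9615, -0.2747], [-1.0, 0.0003, -0.0016]] 5.15 0.01108401553045645
```

View pics/w2.png

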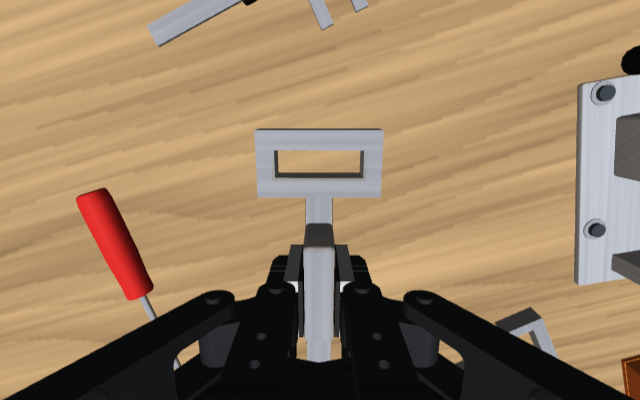

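The key is held and level. The head outer edges run from (255,129) to (382,196) and the slot centre is at about (319,164). Next I compute the slot in the tool frame and the move to the screw.

```bash
python3 - <<'E'
from h import *
c=load('w2'); p,Rm,s=tool(); im=c['color']
zt=p[2]+.0018
hsv=cv2.cvtColor(im,cv2.COLOR_RGB2HSV); m=(hsv[:,:,1]<50)
hd=m.copy(); hd[:120]=0; hd[194:]=0; hd[:,:245]=0; hd[:,395:]=0
ys,xs=np.where(hd); print(xs.min(),xs.max(),ys.min(),ys.max())
cr=[(255.5,129.5),(382.5,129.5),(381.5,197),(258,197)]
P=np.array([onz(c,q,zt) for q in cr]); print([np.linalg.norm(P[i]-P[(i+1)%4]).round(4) for i in range(4)])
T=lambda X:(X-p)@Rm
print(T(P).round(4).tolist())
hole=~m; hole[:146]=0; hole[182:]=0; hole[:,:268]=0; hole[:,370:]=0
n,l,st,ce=cv2.connectedComponentsWithStats(hole.astype(np.uint8)); print(st[1:])
Q=np.array([onz(c,q,zt) for q in [(274,150),(365,150),(364,178.5),(274.5,178.5)]]); print('hole',[np.linalg.norm(Q[i]-Q[(i+1)%4]).round(4) for i in range(4)],T(Q).mean(0),T(P).mean(0))
e=P[1]-P[0]+P[2]-P[3]; print('slot y dir yaw',np.degrees(np.arctan2(-e[1],-e[0])),'jaw yaw',np.degrees(np.arctan2(Rm[1,1],Rm[0,1])))
sl=T(np.array([Q.mean(0)]))[0]; print('slot tool',sl)
E
```

```text
254 383 129 193
[np.float64(0.0508), np.float64(0.0278), np.float64(0.052), np.float64(0.0278)]
[[-0.0017, -0.0261, -0.0592], [-0.0017, 0.0247, -0.0592], [-0.0017, 0.0257, -0.0314], [-0.0018, -0.0264, -0.0314]]
[[ 277  150   84   23 1853]]
hole [np.float64(0.037), np.float64(0.0118), np.float64(0.0372), np.float64(0.0118)] [-0.00171908 -0.00052567 -0.04517161] [-0.00171887 -0.00052353 -0.04528832]
slot y dir yaw -105.9301713961826 jaw yaw 74.05415020256399
slot tool [-0.00171908 -0.00052567 -0.04517161]
```

```bash
python3 -m jog '0 40 2 -2;0 80 4 -4;0 120 6 -6;0 160 9 -8;0 190 11 -10;0 208 12 -10;0 216 12 -10;0 216 12 -10'
python3 - <<'E'
from h import *
p,Rm,s=tool(); print(p,Rm.round(4).tolist(),s['time'],s['opening'])
c=save('wrist','w3')
E
```

```text
time: 6.2
ee_pos: [0.5792, -0.0612, 0.1519]
tcp_rot: [-153.6, 90.0, -159.5]
wrist_force: [-0.5, -0.3, -1.6]
opening: 0.0112
[ 0.57921342 -0.06117976  0.1518993 ] [[-0.0004, 0.1039, 0.9946], [-0.0002, 0.9946, -0.1039], [-1.0, -0.0002, -0.0004]] 6.2 0.011222635449648084
```

View pics/w3.png

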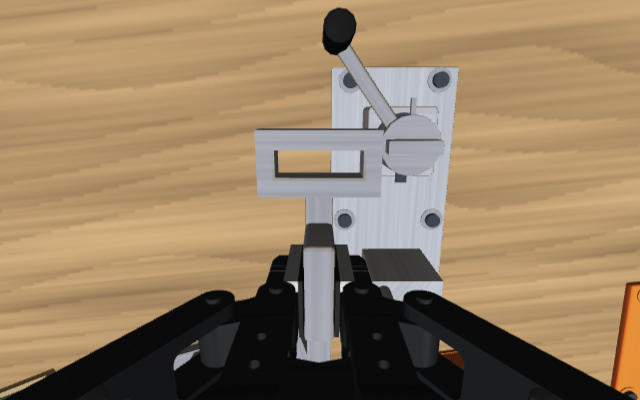

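The flange is at about (412,145), the tang lies across rows 139–155 and the grip is at (341,22). I'll enlarge this area.

```bash
python3 - <<'E'
from h import *
c=load('w3'); cv2.imwrite('pics/crop2.png',cv2.resize(c['color'][60:200,325:465,::-1],None,fx=4.2,fy=4.2,interpolation=cv2.INTER_CUBIC))
E
```

```text
(no output)
```

View pics/crop2.png

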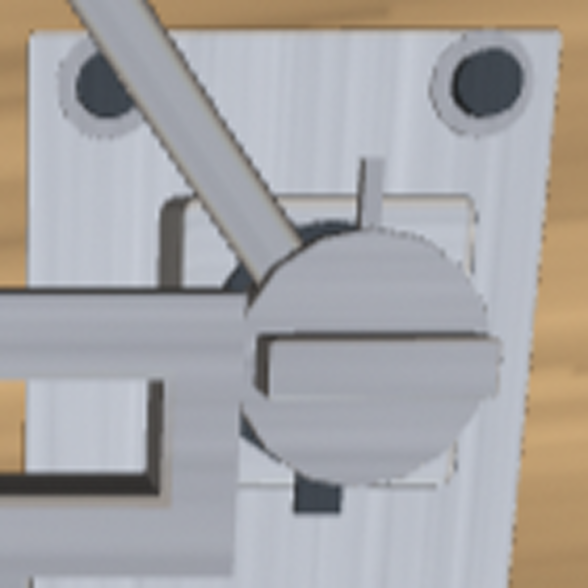

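```bash
python3 - <<'E'
from h import *
c=load('w3'); p,Rm,s=tool(); f=lambda u,v,z: onz(c,(325+(u+.5)/4.2-.5,60+(v+.5)/4.2-.5),z)
T=lambda X:(X-p)@Rm
t=np.array([f(*q,.082) for q in [(268,338),(499,337),(499,396),(268,396)]])
print('tang',[np.linalg.norm(t[i]-t[(i+1)%4]).round(4) for i in range(4)],t.mean(0),T(t.mean(0)))
e=t[1]-t[0]+t[2]-t[3]; print('yaw',np.degrees(np.arctan2(e[1],e[0]))-90)
print('flange',f(365,356.5,.07), np.linalg.norm(f(365,226,.07)-f(365,487,.07)),np.linalg.norm(f(243,356,.07)-f(487,356,.07)))
h=np.array([onz(c,q,p[2]+.0018) for q in [(274,150),(365,150),(364,178.5),(274.5,178.5)]]).mean(0)
print('slot tool',T(h),'move',T(t.mean(0))-T(h), T(f(365,356.5,.07))-T(h))
print('lever grip', onz(c,(342,17),.094))
E
```

```text
tang [np.float64(0.0335), np.float64(0.0086), np.float64(0.0338), np.float64(0.0084)] [0.54042476 0.00178545 0.082     ] [ 0.06999701  0.05897619 -0.04511847]
yaw -5.829545161278759
flange [0.54011512 0.00221845 0.07      ] 0.03981780727220319 0.03747321939796475
slot tool [-0.00178828 -0.00019436 -0.0453855 ] move [0.07178529 0.05917055 0.00026704] [ 8.37852753e-02  5.95720433e-02 -8.29737185e-05]
lever grip [ 0.4669267  -0.03804102  0.094     ]
```

```bash
python3 -m jog '0 25 0 0;0 45 0 0;0 57 0 0;10 59.4 0 0;25 59.4 0 0;40 59.4 0 0;51 59.4 0 0;51 59.4 0 0'
python3 - <<'E'
from h import *
p,Rm,s=tool(); print(p,Rm.round(4).tolist(),s['time'],s['wrist_force'])
c=save('wrist','w4')
cv2.imwrite('pics/crop3.png',cv2.resize(c['color'][110:210,240:400,::-1],None,fx=5,fy=5,interpolation=cv2.INTER_CUBIC))
E
```

```text
time: 7.25
ee_pos: [0.5848, -0.0021, 0.0997]
tcp_rot: [-173.2, 89.9, -179.2]
wrist_force: [-0.8, 0.1, -1.2]
opening: 0.0113
[ 0.58480215 -0.00214575  0.09973654] [[-0.0021, 0.1039, 0.9946], [-0.0, 0.9946, -0.1039], [-1.0, -0.0002, -0.0021]] 7.25 [-0.81397022  0.11002892 -1.24459902]
```

View pics/crop3.png

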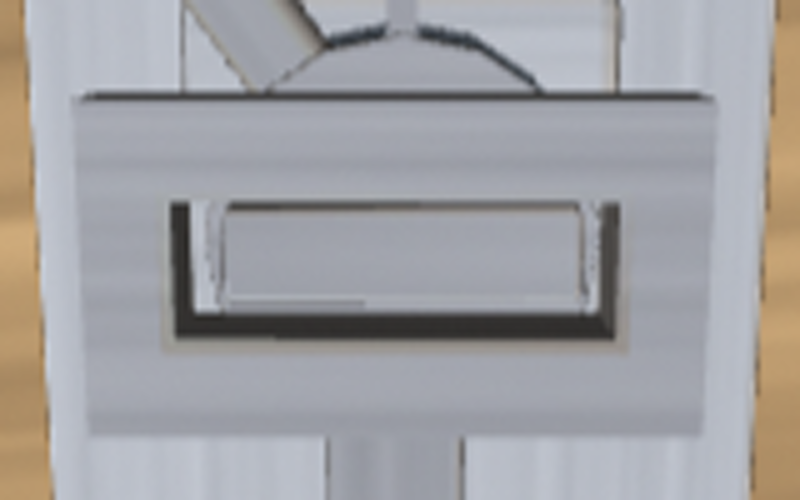

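```bash
python3 - <<'E'
from h import *
c=load('w4'); p,Rm,s=tool(); f=lambda u,v,z: onz(c,(240+(u+.5)/5-.5,110+(v+.5)/5-.5),z)
T=lambda X:((X-p)@Rm*1e3).round(2)
print('slot far edge (z=-45.3+5.75 exp)',T(f(400,314,p[2]-.0122)),'top face edges',T(f(400,338,p[2]+.0018)),T(f(400,202,p[2]+.0018)))
print('tang edges',T(f(400,208,.082)),T(f(400,298,.082)))
print('tang y',T(f(228,250,.082)),T(f(580,250,.082)),'slot y',T(f(192,312,p[2]-.0122)),T(f(600,312,p[2]-.0122)))
E
```

```text
slot far edge (z=-45.3+5.75 exp) [ 12.23  -0.52 -40.14] top face edges [ -1.77  -0.54 -40.61] [ -1.76  -0.55 -51.75]
tang edges [ 18.74  -0.51 -48.93] [ 18.73  -0.51 -40.52]
tang y [ 18.74 -16.55 -45.03] [ 18.73  16.27 -45.03] slot y [ 12.23 -19.31 -40.32] [ 12.23  17.55 -40.33]
```

Seen from here the slot sits about 0.7 mm short in both y and z. I'll correct that and descend.

```bash
python3 -m jog '0 0.7 0.7 0;2 0.7 0.7 0;5 0.7 0.7 0;8 0.7 0.7 0;11 0.7 0.7 0;13 0.7 0.7 0;15 0.7 0.7 0;15 0.7 0.7 0'
python3 - <<'E'
from h import *
p,Rm,s=tool(); print(p,Rm.round(4).tolist(),s['wrist_force'],s['torque'])
E
```

```text
time: 8.3
ee_pos: [0.5862, -0.0013, 0.0859]
tcp_rot: [-171.7, 90.0, -177.7]
wrist_force: [0.0, -0.1, -2.3]
opening: 0.0113
[ 0.58618129 -0.00127916  0.085944  ] [[-0.0003, 0.1036, 0.9946], [-0.0, 0.9946, -0.1036], [-1.0, -0.0, -0.0003]] [ 0.04896004 -0.05035272 -2.33586065] [-0.01922576 -0.03350743 -0.06594958]
```

The key is engaged about 8 mm with no contact force. Lowering the rest of the way.

```bash
python3 -m jog '1 0 0 0;2 0 0 0;3 0 0 0;3.5 0 0 0;3.5 0 0 0;3.5 0 0 0;3.5 0 0 0;3.5 0 0 0'
```

```text
time: 9.3
ee_pos: [0.5862, -0.0013, 0.0826]
tcp_rot: [-106.1, 90.0, -112.1]
wrist_force: [0.3, 0.6, -2.1]
opening: 0.0111
```

```bash
python3 -m jog '0.4 0 0 0;0.8 0 0 0;0.8 0 0 0;0.8 0 0 0;0.8 0 0 0;0.8 0 0 0;0.8 0 0 0;0.8 0 0 0'
```

```text
time: 10.3
ee_pos: [0.5863, -0.0013, 0.0822]
tcp_rot: [1.4, 90.0, -4.5]
wrist_force: [-2.2, -0.7, 5.4]
opening: 0.0114
```

Contact at the expected height, so the key is seated. Opening, backing up and looking.

```bash
python3 -m jog '0 0 0 0;0 0 0 0;0 0 0 0;0 0 0 0;0 0 0 0;0 0 0 0;0 0 0 0;0 0 0 0' 0.6
python3 -m jog '-10 0 0 0;-30 0 0 0;-60 0 0 0;-80 0 0 0;-90 0 -20 0;-90 0 -40 0;-90 0 -50 0;-90 0 -50 0'
python3 - <<'E'
from h import *
p,Rm,s=tool(); print(p,s['wrist_force'])
c=save('wrist','w5')
E
```

```text
time: 11.3
ee_pos: [0.5863, -0.0013, 0.0818]
tcp_rot: [172.1, 90.0, 166.1]
wrist_force: [-0.4, -0.1, 0.0]
opening: 0.0513
time: 12.3
ee_pos: [0.5364, 0.0039, 0.1723]
tcp_rot: [6.3, 90.0, 0.3]
wrist_force: [-0.1, 0.2, 0.5]
opening: 0.0512
[0.53643604 0.00394082 0.17234171] [-0.11695325  0.17858371  0.46888751]
```

View pics/w5.png

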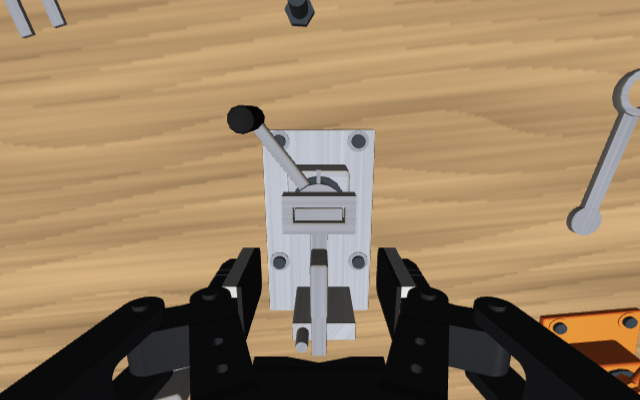

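The wrist view shows the key seated on the screw, head at (318,213) with the tang in the slot. Its arm lies on the rest to the right of the peg at (301,340), and the lever grip is at (242,118). Next I locate the grip and plan to straddle it.

```bash
python3 - <<'E'
from h import *
c=load('w5'); p,Rm,s=tool(); im=c['color']
m=(im.max(2)<50).astype(np.uint8); m[160:]=0; m[:,:210]=0;m[:,275:]=0;m[:90]=0
n,l,st,ce=cv2.connectedComponentsWithStats(m); i=1+np.argmax(st[1:,4]); print(st[i],ce[i])
A=np.array([.5404,.0022])
for g in (onz(c,ce[i],.085)[:2],): 
    d=g-A; th=np.arctan2(d[1],d[0]); print('grip',g,np.linalg.norm(d),np.degrees(th)%360)
    G=A+.082*np.array([np.cos(th),np.sin(th)]); print(G)
    print('move',Rm.T@(np.r_[G,.055]-p)*1e3,'tangent yaw',np.degrees(th)%360-90,'jaw',np.degrees(np.arctan2(Rm[1,1],Rm[0,1])),'q',s['q'].round(1))
E
```

```text
[228 106  36  28 795] [244.89937107 118.46918239]
grip [ 0.47018901 -0.03816452] 0.08098689704702502 209.89473365575347
[ 0.46931071 -0.03866946]
move [117.05612499 -49.32007297 -62.79344321] tangent yaw 119.89473365575347 jaw 84.05529105208487 q [ 0.4  2.3  0.7 88.4 -0.   6.4]
```

```bash
python3 -m jog '0 -15 -20 -9;0 -30 -40 -18;0 -40 -55 -27;0 -49.3 -62.8 -36;20 -49.3 -62.8 -36;40 -49.3 -62.8 -36;50 -49.3 -62.8 -36;50 -49.3 -62.8 -36' 0.4
python3 - <<'E'
from h import *
p,Rm,s=tool(); A=np.array([.5404,.0022]); d=p[:2]-A
print(p,np.linalg.norm(d),np.degrees(np.arctan2(d[1],d[0]))%360,'jaw',np.degrees(np.arctan2(Rm[1,1],Rm[0,1])),s['opening'],s['q'].round(1))
c=save('wrist','w6')
E
```

```text
time: 13.35
ee_pos: [0.4689, -0.0387, 0.1214]
tcp_rot: [147.3, 89.9, 177.4]
wrist_force: [-0.1, -0.1, 0.4]
opening: 0.034
[ 0.46891946 -0.03866553  0.12135855] 0.08233746961415597 209.75666638455053 jaw 120.05330009922677 0.03398046902675417 [ -4.7  -6.6 -13.5  83.1  -0.  -34.8]
```

View pics/w6.png

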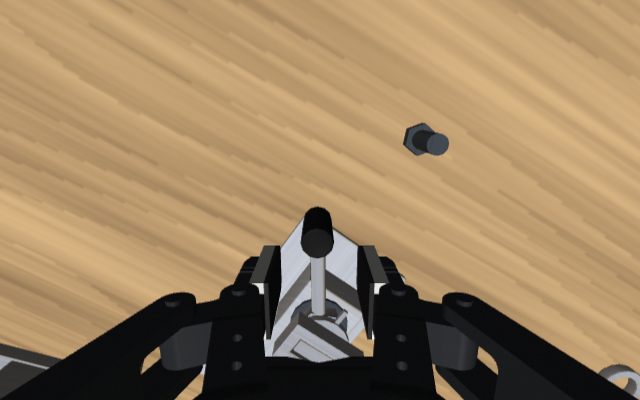

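The grip is centred between the fingers. Descending to TCP z 0.060, which clears the 45 mm bolt and the rod, then approaching.

```bash
python3 -m jog '15 0 0 0;35 0 0 0;50 0 0 0;58 0 0 0;61 0 0 0;61 0 0 0;61 2 0 0;61 4 0 0'
python3 -m jog '0 1 0 0.5;0 2 0 1;0 3 0 2;0 4 0 2.8;0 5 0 3.4;0 6 0 4.2;0 6 0 4.2;0 6 0 4.2'
cat > st.py <<'E'
from h import *
p,Rm,s=tool(); A=np.array([.5404,.0022]); d=p[:2]-A; t=Rm[:,1]
th=np.degrees(np.arctan2(d[1],d[0]))%360
print('z %.4f r %.2f th %.2f jaw-tan %.2f open %.4f Fy %.1f F'%(p[2],np.linalg.norm(d)*1e3,th,np.degrees(np.arctan2(t[1],t[0]))-(th-90),s['opening'],-(s['wrist_force']@t)),s['wrist_force'].round(1))
E
python3 st.py
```

```text
time: 14.4
ee_pos: [0.4671, -0.0351, 0.0612]
tcp_rot: [-32.7, 90.0, -2.7]
wrist_force: [-0.0, 0.5, 0.1]
opening: 0.0345
time: 15.4
ee_pos: [0.4639, -0.03, 0.0608]
tcp_rot: [143.3, 90.0, 169.2]
wrist_force: [-0.4, -0.2, 0.8]
opening: 0.0335
z 0.0608 r 82.98 th 202.81 jaw-tan 3.05 open 0.0335 Fy 0.0 F [-0.4 -0.2  0.8]
```

```bash
python3 -m jog '0 1 0.2 0.9;0 2 0.4 1.8;0 3 0.6 2.5;0 4 0.8 3.2;0 4 0.8 3.2;0 4 0.8 3.2;0 4 0.8 3.2;0 4 0.8 3.2' | grep force; python3 st.py
```

```text
wrist_force: [-0.2, -0.5, -0.5]
z 0.0608 r 82.45 th 199.99 jaw-tan 2.67 open 0.0342 Fy 0.4 F [-0.2 -0.5 -0.5]
```

```bash
python3 -m jog '0 1 0.1 0.7;0 2 0.2 1.4;0 3 0.3 2.1;0 4 0.5 2.8;0 4 0.5 2.8;0 4 0.5 2.8;0 4 0.5 2.8;0 4 0.5 2.8' | grep force; python3 st.py
```

```text
wrist_force: [-0.7, -2.3, 0.6]
z 0.0608 r 82.22 th 197.22 jaw-tan 2.63 open 0.0342 Fy 1.9 F [-0.7 -2.3  0.6]
```

```bash
python3 -m jog '0 1.5 0.1 1;0 3 0.3 2.1;0 4.5 0.5 3.1;0 6 0.8 4.2;0 7.5 1.1 5.2;0 9 1.4 6.3;0 9 1.4 6.3;0 9 1.4 6.3' | grep force; python3 st.py
```

```text
wrist_force: [0.2, -1.0, -0.4]
z 0.0608 r 81.73 th 190.78 jaw-tan 2.78 open 0.0337 Fy 1.0 F [ 0.2 -1.  -0.4]
```

```bash
python3 -m jog '0 1 0.1 0.7;0 2 0.2 1.4;0 3 0.3 2.1;0 4 0.5 2.8;0 4 0.5 2.8;0 4 0.5 2.8;0 4 0.5 2.8;0 4 0.5 2.8' | grep force; python3 st.py
```

```text
wrist_force: [-0.6, -1.9, 0.5]
z 0.0608 r 81.54 th 188.01 jaw-tan 2.75 open 0.0342 Fy 1.8 F [-0.6 -1.9  0.5]
```

```bash
python3 -c "
from h import *
save('wrist','w7')"
```

```text
(no output)
```

View pics/w7.png

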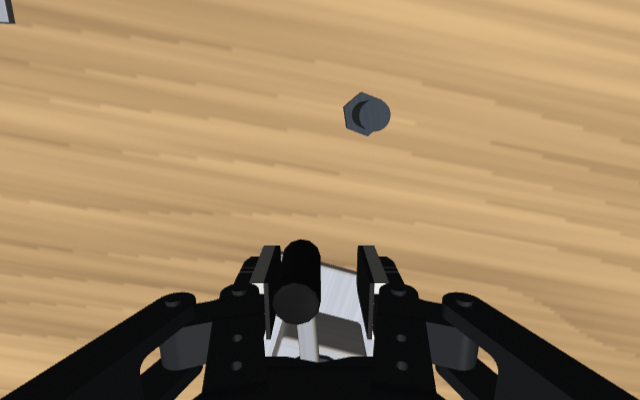

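The left finger is pushing the grip cleanly at about 2 N, with the grip centred on the pad. I'll continue in 4 mm steps, each one gated on the force reading.

```bash
cat >> st.py <<'E'
import sys; sys.exit(int(-(s['wrist_force']@t)>2.8))
E
python3 -m jog '0 1 0.1 0.7;0 2 0.2 1.4;0 3 0.3 2.1;0 4 0.4 2.8;0 4 0.4 2.8;0 4 0.4 2.8;0 4 0.4 2.8;0 4 0.4 2.8' >/dev/null; python3 st.py &&
python3 -m jog '0 1 0.1 0.7;0 2 0.2 1.4;0 3 0.3 2.1;0 4 0.4 2.8;0 4 0.4 2.8;0 4 0.4 2.8;0 4 0.4 2.8;0 4 0.4 2.8' >/dev/null; python3 st.py &&
python3 -m jog '0 1 0.1 0.7;0 2 0.2 1.4;0 3 0.3 2.1;0 4 0.4 2.8;0 4 0.4 2.8;0 4 0.4 2.8;0 4 0.4 2.8;0 4 0.4 2.8' >/dev/null; python3 st.py
```

```text
z 0.0608 r 81.40 th 185.18 jaw-tan 2.78 open 0.0343 Fy 0.8 F [-1.3 -0.9 -0.2]
z 0.0608 r 81.30 th 182.35 jaw-tan 2.81 open 0.0343 Fy 2.3 F [-0.2 -2.3 -0.5]
z 0.0608 r 81.20 th 179.53 jaw-tan 2.83 open 0.0343 Fy 0.8 F [-0.8 -0.8  0.5]
```

```bash

python3 -m jog '0 1 0.1 0.7;0 2 0.2 1.4;0 3 0.3 2.1;0 4 0.4 2.8;0 4 0.4 2.8;0 4 0.4 2.8;0 4 0.4 2.8;0 4 0.4 2.8' >/dev/null; python3 st.py &&
python3 -m jog '0 1 0.1 0.7;0 2 0.2 1.4;0 3 0.3 2.1;0 4 0.4 2.8;0 4 0.4 2.8;0 4 0.4 2.8;0 4 0.4 2.8;0 4 0.4 2.8' >/dev/null; python3 st.py &&
python3 -m jog '0 1 0.1 0.7;0 2 0.2 1.4;0 3 0.3 2.1;0 4 0.4 2.8;0 4 0.4 2.8;0 4 0.4 2.8;0 4 0.4 2.8;0 4 0.4 2.8' >/dev/null; python3 st.py &&
python3 -m jog '0 1 0.1 0.7;0 2 0.2 1.4;0 3 0.3 2.1;0 4 0.4 2.8;0 4 0.4 2.8;0 4 0.4 2.8;0 4 0.4 2.8;0 4 0.4 2.8' >/dev/null; python3 st.py
```

```text
z 0.0608 r 81.06 th 176.69 jaw-tan 2.87 open 0.0340 Fy 0.7 F [-0.  -0.7 -0.4]
z 0.0608 r 80.99 th 173.85 jaw-tan 2.90 open 0.0342 Fy 1.4 F [-0.6 -1.4 -1. ]
z 0.0608 r 80.89 th 171.02 jaw-tan 2.94 open 0.0344 Fy 0.8 F [ 0.  -0.8 -0.7]
z 0.0608 r 80.78 th 168.15 jaw-tan 3.01 open 0.0343 Fy 2.3 F [-0.9 -2.2  0.1]
```

```bash

python3 -m jog '0 1 0 0.7;0 2 0 1.4;0 3 0.1 2.1;0 4 0.1 2.8;0 4 0.1 2.8;0 4 0.1 2.8;0 4 0.1 2.8;0 4 0.1 2.8' >/dev/null; python3 st.py &&
python3 -m jog '0 1 0 0.7;0 2 0 1.4;0 3 0.1 2.1;0 4 0.1 2.8;0 4 0.1 2.8;0 4 0.1 2.8;0 4 0.1 2.8;0 4 0.1 2.8' >/dev/null; python3 st.py &&
python3 -m jog '0 1 0.1 0.7;0 2 0.2 1.4;0 3 0.3 2.1;0 4 0.3 2.8;0 4 0.3 2.8;0 4 0.3 2.8;0 4 0.3 2.8;0 4 0.3 2.8' >/dev/null; python3 st.py &&
python3 -m jog '0 1 0.1 0.7;0 2 0.2 1.4;0 3 0.3 2.1;0 4 0.3 2.8;0 4 0.3 2.8;0 4 0.3 2.8;0 4 0.3 2.8;0 4 0.3 2.8' >/dev/null; python3 st.py
```

```text
z 0.0608 r 80.99 th 165.32 jaw-tan 3.03 open 0.0342 Fy 0.6 F [ 0.5 -0.7 -0.7]
z 0.0608 r 81.26 th 162.51 jaw-tan 3.05 open 0.0345 Fy 0.1 F [ 0.  -0.1 -0.8]
z 0.0608 r 81.26 th 159.68 jaw-tan 3.08 open 0.0341 Fy 1.1 F [-0.9 -0.9  0.4]
z 0.0608 r 81.23 th 156.83 jaw-tan 3.13 open 0.0342 Fy 1.3 F [-1.7 -0.8  0.2]
```

```bash

python3 -m jog '0 1 0.1 0.7;0 2 0.2 1.4;0 3 0.3 2.1;0 4 0.3 2.8;0 4 0.3 2.8;0 4 0.3 2.8;0 4 0.3 2.8;0 4 0.3 2.8' >/dev/null; python3 st.py &&
python3 -m jog '0 1 0.1 0.7;0 2 0.2 1.4;0 3 0.3 2.1;0 4 0.3 2.8;0 4 0.3 2.8;0 4 0.3 2.8;0 4 0.3 2.8;0 4 0.3 2.8' >/dev/null; python3 st.py &&
python3 -m jog '0 1 0.1 0.7;0 2 0.2 1.4;0 3 0.3 2.1;0 4 0.3 2.8;0 4 0.3 2.8;0 4 0.3 2.8;0 4 0.3 2.8;0 4 0.3 2.8' >/dev/null; python3 st.py &&
python3 -m jog '0 1 0.1 0.7;0 2 0.2 1.4;0 3 0.3 2.1;0 4 0.3 2.8;0 4 0.3 2.8;0 4 0.3 2.8;0 4 0.3 2.8;0 4 0.3 2.8' >/dev/null; python3 st.py
```

```text
z 0.0608 r 81.25 th 154.00 jaw-tan 3.16 open 0.0339 Fy 1.5 F [-1.7 -0.9  0.4]
z 0.0608 r 81.25 th 151.19 jaw-tan 3.17 open 0.0340 Fy 1.1 F [-0.9 -0.9  0.8]
z 0.0608 r 81.28 th 148.36 jaw-tan 3.20 open 0.0345 Fy 1.3 F [-1.2 -0.9  0. ]
z 0.0608 r 81.30 th 145.52 jaw-tan 3.23 open 0.0340 Fy 1.0 F [-1.1 -0.5 -0.7]
```

```bash

python3 -m jog '0 1 0.1 0.7;0 2 0.2 1.4;0 3 0.3 2.1;0 4 0.3 2.8;0 4 0.3 2.8;0 4 0.3 2.8;0 4 0.3 2.8;0 4 0.3 2.8' >/dev/null; python3 st.py &&
python3 -m jog '0 1 0.1 0.7;0 2 0.2 1.4;0 3 0.3 2.1;0 4 0.3 2.8;0 4 0.3 2.8;0 4 0.3 2.8;0 4 0.3 2.8;0 4 0.3 2.8' >/dev/null; python3 st.py &&
python3 -m jog '0 1 0.1 0.7;0 2 0.2 1.4;0 3 0.3 2.1;0 4 0.3 2.8;0 4 0.3 2.8;0 4 0.3 2.8;0 4 0.3 2.8;0 4 0.3 2.8' >/dev/null; python3 st.py
```

```text
z 0.0608 r 81.34 th 142.76 jaw-tan 3.19 open 0.0342 Fy 3.8 F [-2.1 -3.1  0.7]
z 0.0608 r 81.34 th 142.76 jaw-tan 3.19 open 0.0342 Fy 3.8 F [-2.1 -3.1  0.7]
z 0.0608 r 81.34 th 142.76 jaw-tan 3.19 open 0.0342 Fy 3.8 F [-2.1 -3.1  0.7]
```

The force has risen to 3.8 N. Smaller steps from here.

```bash

python3 -m jog '0 0.5 0 0.3;0 1 0.1 0.7;0 1.5 0.1 1;0 1.5 0.1 1;0 1.5 0.1 1;0 1.5 0.1 1;0 1.5 0.1 1;0 1.5 0.1 1' >/dev/null; python3 st.py
```

```text
z 0.0608 r 81.39 th 141.78 jaw-tan 3.16 open 0.0343 Fy 4.9 F [-2.8 -4.1  0.3]
```

```bash

python3 -m jog '0 0.5 0 0.3;0 1 0.1 0.7;0 1.5 0.1 1;0 1.5 0.1 1;0 1.5 0.1 1;0 1.5 0.1 1;0 1.5 0.1 1;0 1.5 0.1 1' >/dev/null; python3 st.py
```

```text
z 0.0607 r 81.37 th 140.88 jaw-tan 3.05 open 0.0344 Fy 7.2 F [-5.1 -5.2  0.9]
```

```bash

python3 -m jog '0 0.5 0 0.3;0 1 0.1 0.7;0 1.5 0.1 1;0 2 0.1 1.3;0 2 0.1 1.3;0 2 0.1 1.3;0 2 0.1 1.3;0 2 0.1 1.3' >/dev/null; python3 st.py
```

```text
z 0.0607 r 81.40 th 139.70 jaw-tan 2.92 open 0.0342 Fy 8.5 F [-5.1 -6.7  2.5]
```

```bash

python3 -m jog '0 0.5 0 0.3;0 1 0.1 0.7;0 1.5 0.1 1;0 1.5 0.1 1;0 1.5 0.1 1;0 1.5 0.1 1;0 1.5 0.1 1;0 1.5 0.1 1' >/dev/null; python3 st.py
```

```text
z 0.0606 r 81.43 th 138.86 jaw-tan 2.76 open 0.0344 Fy 9.5 F [-6.5 -7.   1.5]
```

```bash

python3 -m jog '0 0.5 0 0.3;0 1 0.1 0.7;0 1.5 0.1 1;0 1.5 0.1 1;0 1.5 0.1 1;0 1.5 0.1 1;0 1.5 0.1 1;0 1.5 0.1 1' >/dev/null; python3 st.py
python3 - <<'E'
from h import *
F=[]
for i in range(8):
    camera('side'); p,Rm,s=tool(); F.append(-(s['wrist_force']@Rm[:,1]))
print(np.round(F,1),np.mean(F))
E
```

```text
z 0.0605 r 81.43 th 137.98 jaw-tan 2.63 open 0.0342 Fy 11.2 F [-6.4 -9.2  2.5]
[11.1 10.6 10.2 11.7 11.2 11.1 11.4 10.9] 11.029015261403874
```

```bash

python3 -m jog '0 0.5 0 0.3;0 1 0.1 0.6;0 1.6 0.1 1;0 1.6 0.1 1;0 1.6 0.1 1;0 1.6 0.1 1;0 1.6 0.1 1;0 1.6 0.1 1' >/dev/null; python3 st.py
python3 - <<'E'
from h import *
F=[]
for i in range(12):
    camera('side'); p,Rm,s=tool(); F.append(Rm.T@s['wrist_force'])
print(np.round(F,1)[:,1],np.mean(F,0),s['time'])
E
```

```text
z 0.0605 r 81.46 th 137.07 jaw-tan 2.53 open 0.0341 Fy 12.5 F [-7.8 -9.8  1.9]
[-12.7 -13.2 -12.7 -12.8 -12.  -11.8 -12.4 -12.7 -12.5 -12.6 -12.5 -13.2] [ -3.02233529 -12.58849786   0.14702757] 42.45
```

Averaged over 0.6 s the force is 12.6 N and steady. Releasing: back off to mid-gap, lift, and check.

```bash
python3 -m jog '0 -2 0 -1.4;0 -4 0 -2.8;0 -7 0 -4;0 -10 0 -5;0 -10 0 -5;-15 -10 0 -5;-30 -10 0 -5;-45 -10 0 -5'; python3 st.py
python3 -m jog '-20 0 0 0;-60 0 0 0;-90 0 -10 0;-110 0 -40 0;-110 0 -70 0;-110 0 -90 0;-110 0 -90 0;-110 0 -90 0'
python3 - <<'E'
from h import *
c=save('wrist','w8'); t=save('top','top1'); p,Rm,s=tool(); print(p,s['wrist_force'])
a=c['color'][:,:,::-1]; b=cv2.resize(t['color'][120:220,270:430,::-1],(640,400),interpolation=cv2.INTER_CUBIC)
cv2.imwrite('pics/fin.png',cv2.resize(np.vstack([a,b]),(480,600)))
E
```

```text
time: 43.45
ee_pos: [0.4758, 0.0513, 0.1075]
tcp_rot: [46.4, 89.9, 11.1]
wrist_force: [-0.3, -0.2, 0.8]
opening: 0.034
z 0.1075 r 81.13 th 142.74 jaw-tan 1.91 open 0.0340 Fy 0.4 F [-0.3 -0.2  0.8]
time: 44.45
ee_pos: [0.4024, 0.1031, 0.2158]
tcp_rot: [-13.3, 90.0, -48.6]
wrist_force: [-0.8, -0.3, -1.1]
opening: 0.0339
[0.40240301 0.10292212 0.21555812] [ 0.16738542  0.0506809  -0.18629016]
```

View pics/fin.png

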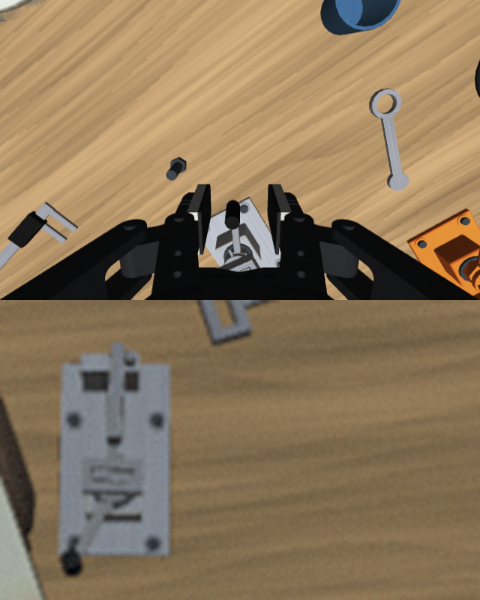

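The final view shows the key still on the screw with its arm on the rest against the peg. The lever has turned to the left of the bracket, the bolt stands where it was, and the robot is clear. Handing in.

```bash
python3 -c "
from workcell import bot,status
bot.job_done(); print(status.get_obs()['time'])"
```

```text
the job is handed in; nothing more can be done
the job is handed in; nothing more can be done
```

The jam nut is pulled up and the key is still on the screw. I handed the job in after about 45 s of robot time.

- **Key:** I lowered the smallest key over the tang until it touched the flange at the expected height (about 5 N on the wrist), then let go. A picture afterwards showed its arm on the rest beside the peg.
- **Nut:** I pushed the handle clockwise with one finger, in force-checked 4 mm steps for most of the way. The nut bit about 1.1 rad from the start, where the force rose from about 1–2 N to 3.8 N. I then tightened in small steps to an average of 12.6 N, held for more than half a second. No reading went above 13.2 N.
- **After letting go:** The wrist force was back to about zero. The last wrist and top views showed the key on the screw with its arm at the peg and the bolt still standing. No other object looked disturbed in those views.

**Not fully confirmed:**
- While tightening, the force rose about 1.2 N per mm of fingertip travel instead of the expected 2.2 N per mm. I put this down to give in the arm and key, so I went by the measured force instead of distance.
- I did not measure the screw's final angle. I only saw that the key's arm was against the peg.

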